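# Open the fragrance bottle

## Robot

A 6-joint arm with a two-finger parallel gripper is mounted at the origin on the work surface. World frame = base frame: x ahead of the robot, y to its left, z up, the work surface at z = 0. Lengths are in mm, angles in rad, forces in N, time in s.
With the tool pointing down it reaches from about 400 to 925 mm from the base axis. Payload 12.5 kg.
Tool frame: the origin (TCP) lies midway between the tips of the shut fingers; the grasp point (between the pads) lies 19 mm behind it (env.tcp_to_grasp is the distance from the TCP to the grasp point, in mm); z points along the fingers, y is the line along which they close (so a half turn about z gives the same grasp; the last joint's range is limited). The gripper opens to 95 mm and grips with 3 to 60 N. Pads are 20 mm wide; open, the fingers measure 119 mm over their backs; the gripper's body (75 mm by 180 mm) begins 59 mm behind the grasp point.
Start: joints at [-1.268, 0.491, 1.559, -0, 1.092, -0.106], TCP at [248.467, -573.508, 214.661] pointing down, gripper open.
Joint ranges: [-3.1, 3.1], [-0.84, 2.19], [0.05, 2.79], [-1.13, 4.28], [0.06, 2.93], [-2.69, 2.69]. Speed limits (rad/s): [2.22, 2.22, 2.79, 3.14, 3.14, 3.14].

## Interface

Orientations are given as [roll, pitch, yaw] about the fixed x, y, z axes, in that order (R = Rz(yaw) Ry(pitch) Rx(roll)).
In Python, from cell import env gives the robot as it stands. The module is installed in compiled form; this text tells all that it offers.
- The arm moves only by the tool step_arm, never from a script. Its argument "plan" is a list that holds one entry, the list of rows, each a list of 5 numbers: the shift along the tool's x, y, z in mm, then the turn about the tool's z in degrees, then the opening, from -1 (shut) to 1 (fully open). A call has 1 to 8 rows; each row is the pose to reach, as a shift and turn from the pose commanded when the call began, along the tool's axes at that moment; what a row does not reach only later rows make up. A row lasts 1/12 s, in which the tool goes at most 41.7 mm and 7.16 degrees, less where a joint would pass 70% of its speed; a pose out of reach is approached as far as the arm can. A call with a gripper value outside its range is refused whole. The fingers move at their own pace and stop on an object; the grip force is fixed at half the most. Time passes only in rows, so rows that repeat a pose let the fingers close. It gives the time, the measured TCP pose, the force, the opening and the grip force at its end, in the units of the state.
- env.state(): the state, without advancing time (a new reading comes with each control period).
- env.read_camera(name): name is "side" or "top" or "wrist"; returns the picture (384x512x3 uint8, blue, green, red); there is no depth.
- env.get_calibration(name): a dict with "K" (3x3 intrinsics, pixels), "extrinsics" (4x4, takes a point from world to camera coordinates). Camera axes: x right, y up, looking along -z (the intrinsics and any distortion apply to the point x, -y, -z); pixel columns grow to the right and rows downward; lengths in mm; the calibration is good to about 2 mm. A picture is of the moment at which its call begins: read the wrist's pose just before it. get_calibration takes no time and is no camera call; for the wrist camera it gives the pose at the moment of the call.
- env.job_done(): hands the job in; it is judged then, once.
The state is a dict: "t": time; "joints": joint angles; "qvel": joint speeds; "tau": joint torques, N m; "eef_pos": TCP position; "tcp_rot": TCP orientation; "ft_force": force on the tool from outside, world axes, zero at the start; "moment": the same for the moment, N m; "opening": opening from 0.0 (shut) to 1.0 (fully open); "grip_force": force on a finger pad.
Only numpy, scipy, OpenCV 4.12 (cv2) and the standard library are available. Lean on these libraries where they do the work, as an engineer would, in place of code of your own. Each camera call takes 0.05 s, during which the arm holds its last target. There are 200 camera calls.

## Task

Stand the square bottle fully down in the square pocket of the wooden block, so that the block keeps it from turning. Then press its push-and-turn safety cap down, twist it anticlockwise (seen from above) until it comes free, and finish holding the cap level in the gripper, clearly lifted straight above the bottle, which stays standing in the block. Do not knock over or shove the round bottle, the candle jar or the tin.

Things in the scene. Friction and masses are not known exactly. Their poses are not given: they have to be found in the camera images.
- bottle: Loose square amber glass bottle, 0.32 kg, standing on the table: body 50 x 50 mm, 80 mm high with a flat shoulder, then a round neck 24 mm across up to 114 mm, hidden under the cap. Origin: centre of its underside; z up through the neck, x and y square to its faces. It can be carried by its locked cap.
- bottle_mouth (a point): Centre of the bottle's mouth, 114 mm above its underside.
- cap: White round ribbed push-and-turn cap on the bottle, 44 mm across, 38 mm tall, 40 g; grip it at any yaw, fingertips above the shoulder. Origin: centre of its lower rim, z up. Locked, the rim stands 89 mm above the bottle's underside, 9 mm above the shoulder. A spring holds it up: it gives from about 6 N and must go down 7 to 9 mm (it meets the shoulder at 9 mm, about 11 N).
- cap_top (a point): Centre of the cap's top face, 38 mm above its rim, 127 mm above the bottle's underside when locked. Pressed, the cap turns anticlockwise seen from above and is free from 60 to 125 degrees of turn relative to the bottle (80 to 90 is best); it then lifts straight off, clear after 25 mm. Unpressed or clockwise it is blocked.
- holder: Fixed wooden block 110 x 110 x 45 mm high with a square pocket in the middle of its top: 54 x 54 mm, 35 mm deep, mouth bevelled by 4 mm, sides parallel to the block's. Origin: centre of its underside; z up, x and y square to the sides. The bottle fits in any of its four quarter turns and can turn about 5 degrees either way in it.
- pocket_floor (a point): Centre of the pocket's floor, 10 mm above the table: where the centre of the bottle's underside belongs.
- round_bottle: Bystander: loose round amber bottle 54 mm across, 115 mm high. Origin: centre of its underside.
- candle_jar: Bystander: loose round candle jar 76 mm across, 80 mm high, with a 100 mm metal wick bar over its mouth. Origin: centre of its underside.
- tin: Bystander: loose round metal tin 70 mm across, 42 mm high. Origin: centre of its underside.
Things that resemble listed ones, but are neither listed nor needed, are in the scene too. Leave any turquoise or yellow look-alike of the bottle alone.

How it is judged (in metres and radians):
On the way:
1. the closed bottle stands fully down in the block's pocket, its cap still on (horizontal distance between bottle and pocket_floor below 0.006 m and z of bottle in the frame of pocket_floor below 0.004 m and angle between bottle's own z axis and vertical below 0.08 rad and z of cap in the frame of bottle below 0.092 m and horizontal distance between cap and bottle below 0.006 m), for 0.2 s.
At the end, for the whole second after the job is handed in: Finishes holding: cap gripped, still, level to 0.3 rad, not touching the bottle, its rim 10 to 200 mm above the mouth, within 30 mm of the bottle sideways; bottle in the pocket within 6 mm of its centre and 4 mm of its floor, upright to 0.08 rad (z of cap in the frame of bottle_mouth between 0.01 and 0.2 m and horizontal distance between cap and bottle below 0.03 m and angle between cap's own z axis and vertical below 0.3 rad and contact force between the fingers and cap above 1 N and contact force between cap and bottle below 0.05 N and linear speed of cap below 0.03 m/s and horizontal distance between bottle and pocket_floor below 0.006 m and z of bottle in the frame of pocket_floor below 0.004 m and angle between bottle's own z axis and vertical below 0.08 rad); the arm keeps its last pose, push and grip.
It fails at once if a bystander (round bottle, candle jar, tin) is shoved more than 30 mm or tipped over (distance of any of round_bottle, candle_jar, tin from where it was at the start of the episode above 0.03 m or angle between any of round_bottle, candle_jar, tin's own z axis and vertical above 0.5 rad).
It also fails if it takes over 51 s, if anything falls off the work surface, if the arm or the gripper's body presses on something with over 40 N, if the wrist force passes 120 N, or if a joint passes its speed limit or range.

## Working session

There is one attempt and no reset: what is moved stays moved. The work goes in short steps, Python scripts to look and compute and a tool call to move; the robot and the scene stay as the last step left them, time stands still between calls to the robot, and variables do not carry over. Pictures are saved under pics/ and viewed, at most 10 in all, crops included, and the job is handed in when it is done.

Besides the shell and the picture viewer there is one more tool, called after "Emit:" by a JSON object that holds its "method" and its "body". step_arm: Moves the arm, as the interface text tells. Its arguments: {"type":"object","properties":{"plan":{"type":"array"}},"required":["plan"]}

```bash
mkdir -p pics
cat > h.py <<'E'
import numpy as np, cv2
from cell import env
def ray(name,u,v,cal=None):
    c=cal or env.get_calibration(name); K=np.array(c["K"]);E=np.array(c["extrinsics"])
    d=np.linalg.inv(K)@[u,v,1]; d=np.array([d[0],-d[1],-d[2]])
    R=E[:3,:3];return -R.T@E[:3,3],R.T@d
def at_z(name,u,v,z,cal=None):
    o,d=ray(name,u,v,cal);return o+d*(z-o[2])/d[2]
def proj(name,p,cal=None):
    c=cal or env.get_calibration(name);E=np.array(c["extrinsics"]);q=E[:3,:3]@p+E[:3,3]
    r=np.array(c["K"])@[q[0],-q[1],-q[2]];return r[:2]/r[2]
def totool(dx,dy,dz):
    from scipy.spatial.transform import Rotation as R
    return R.from_euler('xyz',env.state()["tcp_rot"]).inv().apply([dx,dy,dz])
E
python3 - <<'E'
from h import *
print(env.state())
ims=[env.read_camera(n) for n in("top","side","wrist")]
cv2.imwrite("pics/top.png",cv2.resize(ims[0],(800,600)));
cv2.imwrite("pics/side.png",cv2.resize(ims[1],(800,600)))
cv2.imwrite("pics/raw_top.png",ims[0]);cv2.imwrite("pics/raw_side.png",ims[1])
for n in("top","side"):
    c=env.get_calibration(n);print(c, ray(n,256,192))
E
```

```text
{'t': 0.0, 'joints': array([-1.26757790e+00,  4.91556848e-01,  1.55949090e+00,  1.78390003e-05,
        1.09171673e+00, -1.05588389e-01]), 'qvel': array([-0.00033973, -0.00016409,  0.00065679,  0.00163203,  0.00029067,
        0.00077361]), 'tau': array([ 3.59318066e-03, -6.12635493e+01, -2.58183718e+01,  6.94742636e-02,
        4.82054742e-02, -8.64665003e-05]), 'eef_pos': array([ 248.39749582, -573.22578344,  214.04916995]), 'tcp_rot': array([-3.14042903e+00, -1.39233854e-04,  4.08798499e-01]), 'ft_force': array([-0.34550204, -0.61637308, -0.4721471 ]), 'moment': array([ 0.01065821, -0.00755661, -0.03401749]), 'grip_force': 0.0, 'opening': 1.0031668482159184}
{'K': array([[408.58752631,   0.        , 261.53124839],
       [  0.        , 408.58752631, 193.87046656],
       [  0.        ,   0.        ,   1.        ]]), 'extrinsics': array([[ 3.56828438e-03, -9.99991273e-01, -2.17273582e-03,
         1.49272472e+01],
       [ 9.82573068e-01,  3.10232238e-03,  1.85850858e-01,
        -6.32548583e+02],
       [-1.85842495e-01, -2.79804042e-03,  9.82575563e-01,
        -7.48166652e+02],
       [ 0.00000000e+00,  0.00000000e+00,  0.00000000e+00,
         1.00000000e+00]])} (array([482.43077986,  14.79608607, 852.72239932]), array([ 0.1902923 ,  0.01634961, -0.98169535]))
{'K': array([[481.28006969,   0.        , 254.80518743],
       [  0.        , 481.28006969, 197.74917694],
       [  0.        ,   0.        ,   1.        ]]), 'extrinsics': array([[-9.14844677e-01, -4.03780800e-01, -4.50356626e-03,
         5.71500165e+02],
       [ 3.19553907e-01, -7.30740396e-01,  6.03244373e-01,
        -2.45064396e+02],
       [-2.46869433e-01,  5.50435771e-01,  7.97543694e-01,
        -8.51553484e+02],
       [ 0.00000000e+00,  0.00000000e+00,  0.00000000e+00,
         1.00000000e+00]])} (array([390.9226435 , 520.40783902, 829.55861782]), array([ 0.24841553, -0.56016732, -0.79034876]))
```

View pics/top.png

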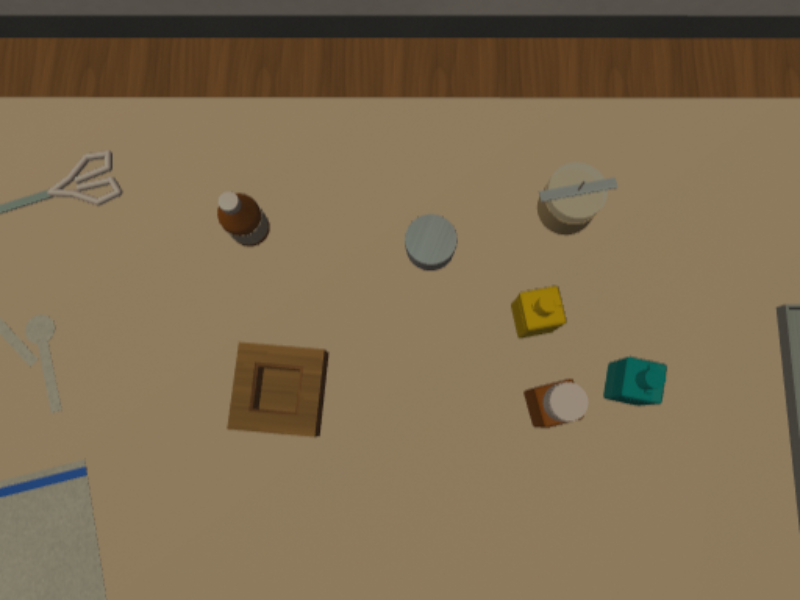

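View pics/side.png

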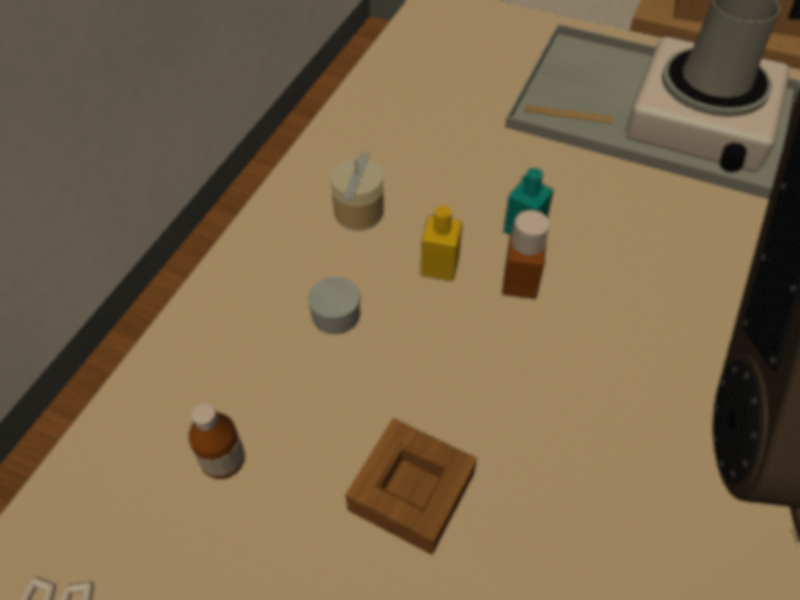

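Top view (800x600): candidates are the amber square bottle with a white cap at (565,402), yellow look-alike (540,310), turquoise look-alike (636,381) and round bottle (240,215). By the description I choose the amber one at (565,402). The block is at (278,389), and the tin (431,240) and jar (577,195) are well behind. I'll check the choice in one close crop.

Run:
```python
from h import *
im=cv2.imread("pics/raw_top.png")
a=cv2.resize(im[210:290,325:405],(400,400),interpolation=cv2.INTER_CUBIC)
b=cv2.resize(im[210:290,140:220],(400,400),interpolation=cv2.INTER_CUBIC)
cv2.imwrite("pics/crop1.png",cv2.convertScaleAbs(np.hstack([a,b]),alpha=1.5))
```

```text
(no output)
```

View pics/crop1.png

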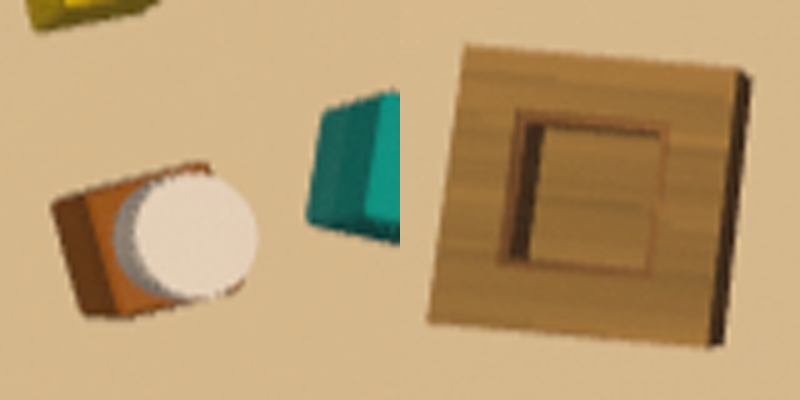

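Crop: amber square body with ribbed white cap, cap-top centre (195,236); block top corners (464,43), (739,69), (711,347), (428,321).

Run:
```python
from h import *
f=lambda u,v,ox:((u+.5)/5-.5+ox,(v+.5)/5-.5+210)
p=lambda u,v,z,ox=325:at_z("top",*f(u,v,ox),z)
print("cap",p(195,236,127))
sh=[p(88,192,80),p(207,163,80),p(118,311,80)];print(sh)
ang=lambda a,b:np.degrees(np.arctan2(*(b-a)[1::-1]))
print(ang(sh[0],sh[1]),ang(sh[0],sh[2]), ang(p(52,203,0),p(85,315,0)))
B=[p(u-400,v,45,140) for u,v in((464,43),(739,69),(711,347),(428,321))]
print(B,"ctr",np.mean(B,0),[ang(B[i],B[(i+1)%4]) for i in range(4)])
# side checks
s=.64
print("side cap",at_z("side",532*s,225*s,127))
S=[at_z("side",u*s,v*s,45) for u,v in((397,420),(476,463),(433,537),(348,494))];print("side blk",np.mean(S,0))
for n,u,v,z in(("yel",545,300,90),("turq",648,378,90)):print(n,at_z("top",u*s,v*s,z))
from scipy.spatial.transform import Rotation as R
print(R.from_euler('xyz',env.state()["tcp_rot"]).as_matrix().round(3))
```

```text
cap [ 507.8236593  -162.72575385  127.        ]
[array([ 525.66412312, -134.77847723,   80.        ]), array([ 536.6549375 , -179.89962402,   80.        ]), array([ 481.81935211, -144.46222637,   80.        ])]
-76.3102311029848 -167.54534987874004 -165.03195977000274
[array([585.22528487, 234.16480473,  45.        ]), array([575.19657146, 124.35321602,  45.        ]), array([467.08373578, 132.15149528,  45.        ]), array([476.57037698, 242.36739498,  45.        ])] ctr [526.01899228 183.25922775  45.        ] [np.float64(-95.21815053222424), np.float64(175.87434737876544), np.float64(85.08049076945578), np.float64(-4.3171914505002675)]
side cap [ 505.97075652 -156.15053679  127.        ]
side blk [522.91559778 187.62634353  45.        ]
yel [ 630.83232488 -148.87994953   90.        ]
turq [ 536.7799224  -267.82487132   90.        ]
[[ 0.918  0.398 -0.   ]
 [ 0.398 -0.918  0.001]
 [ 0.    -0.001 -1.   ]]
```

Run:
```python
from h import *
s=.64
for n,u,v,z in(("potbase",722,88,50),("pottop",742,5,150),("pottop",742,5,200),("tray near",512,125,0),("trayr",770,188,0)):print(n,at_z("side",u*s,v*s,z))
```

```text
potbase [ 324.23672225 -656.13284358   50.        ]
pottop [ 339.21498982 -739.61332665  150.        ]
pottop [ 343.01949265 -646.90453505  200.        ]
tray near [ 6.28742767e+02 -4.87293829e+02  1.13686838e-13]
trayr [ 208.99112272 -503.87375106    0.        ]
```

Emit:
{"method": "step_arm", "body": {"plan": [[[0,0,-20,0,1],[200,-138,-20,0,1],[402,-276,-20,0,1],[402,-276,-20,0,1],[402,-276,-20,0,1],[402,-276,-20,0,1],[402,-276,-20,0,1],[402,-276,-20,0,1]]]}}

```text
t: 0.82
eef_pos: [404.0, -324.6, 234.6]
tcp_rot: [-3.142, 0.0, 0.408]
ft_force: [1.0, -0.1, -0.1]
opening: 1.003
grip_force: 0.0
```

Emit:
{"method": "step_arm", "body": {"plan": [[[160,-110,0,0,1],[160,-110,0,0,1],[160,-110,0,0,1],[160,-110,0,0,1],[160,-110,0,0,1],[160,-110,0,0,1],[160,-110,0,0,1]]]}}

```text
t: 1.4
eef_pos: [506.9, -160.7, 234.4]
tcp_rot: [-3.141, 0.0, 0.412]
ft_force: [-0.3, -0.5, -0.0]
opening: 1.001
grip_force: 0.0
```

Run:
```python
from h import *
im=env.read_camera("wrist");cv2.imwrite("pics/w1.png",cv2.resize(im,(800,600)))
np.save("w1cal.npy",env.get_calibration("wrist"),allow_pickle=True)
c=env.get_calibration("wrist");print(c["K"]);o,d=ray("wrist",256,192);print(o,d,env.state()["eef_pos"],env.state()["tcp_rot"])
print(proj("wrist",np.array([507,-160,127]))/.64)
```

```text
[[275.3204324    0.         257.56935948]
 [  0.         275.3204324  189.16841384]
 [  0.           0.           1.        ]]
[ 580.06960592 -129.451134    404.15698754] [-0.27513859 -0.11369754 -0.95473027] [ 506.43437882 -161.69096308  234.41706137] [-3.14148907e+00  4.83779013e-04  4.10125848e-01]
[400.66707073 289.71370533]
```

View pics/w1.png

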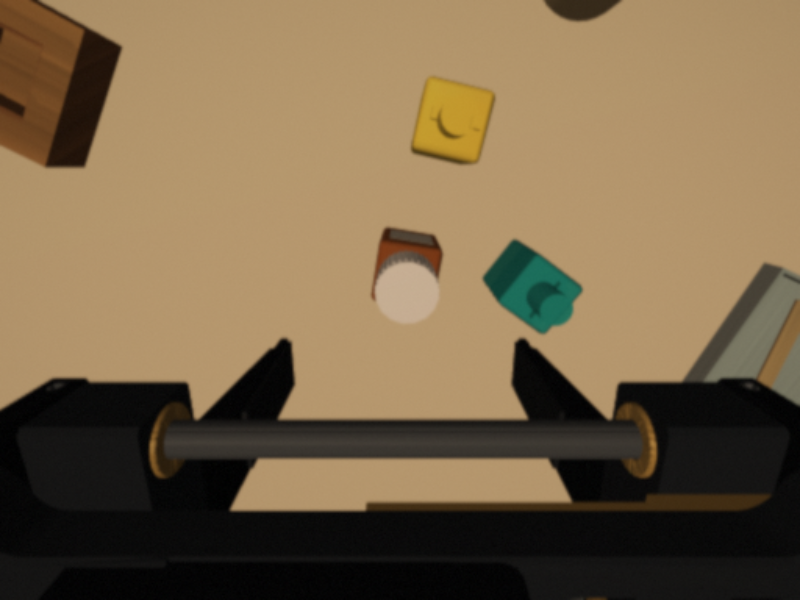

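The wrist view shows the cap top at (407,292), slightly right of prediction (401,290). The fingers straddle it, and turquoise (535,285) is clear of the right finger.

Run:
```python
from h import *
cal=np.load("w1cal.npy",allow_pickle=True).item();s=.64
p=lambda u,v,z:at_z("wrist",u*s-.2,v*s-.2,z,cal)
c=p(407,292,127);print(c)
ang=lambda a,b:np.degrees(np.arctan2(*(b-a)[1::-1]))
print("yaw",ang(p(386,229,0),p(438,236,0)),ang(p(381,247,80),p(441,252,80)))
d=[507.5-506.9,0,0]
for t in (c,np.array([507,-161,127])):
    print(totool(*(t-np.array([506.9,-160.7,127]))))
```

```text
[ 507.34662135 -164.2519252   127.        ]
yaw -74.16409308973547 -71.32048969464593
[-1.00665701e+00  3.43544537e+00  1.31147779e-04]
[-2.79103543e-02  3.14993669e-01 -1.91253666e-05]
```

Emit:
{"method": "step_arm", "body": {"plan": [[[0,2,40,0,1],[0,2,80,0,1],[0,2,115,0,1],[0,2,138,0,1],[0,2,138,0,1],[0,2,138,0,0.2],[0,2,138,0,0],[0,2,138,0,-0.2]]]}}

```text
t: 2.12
eef_pos: [507.9, -164.5, 98.4]
tcp_rot: [3.139, -0.002, 0.408]
ft_force: [-0.4, -0.9, -0.5]
opening: 0.846
grip_force: 0.0
```

Emit:
{"method": "step_arm", "body": {"plan": [[[0,0,0,0,-1],[0,0,0,0,-1],[0,0,0,0,-1],[0,0,0,0,-1],[0,0,0,0,-1],[0,0,0,0,-1]]]}}

```text
t: 2.62
eef_pos: [507.3, -163.6, 96.7]
tcp_rot: [-3.142, 0.0, 0.409]
ft_force: [0.1, 1.7, 2.8]
opening: 0.459
grip_force: 30.0
```

Emit:
{"method": "step_arm", "body": {"plan": [[[0,0,-15,0,-1],[0,0,-40,0,-1],[0,0,-75,0,-1],[0,0,-100,0,-1],[12,-25,-100,5,-1],[25,-50,-100,10,-1],[41,-82,-100,15,-1],[56,-113,-100,19,-1]]]}}

```text
t: 3.28
eef_pos: [513.4, -36.6, 196.4]
tcp_rot: [-3.141, 0.001, 0.071]
ft_force: [1.1, -0.1, -2.5]
opening: 0.457
grip_force: 30.0
```

Run:
```python
from h import *
s=env.state();print(s["eef_pos"],s["tcp_rot"],s["ft_force"]);d=np.array([525,185])-s["eef_pos"][:2];print(totool(d[0],d[1],0))
```

```text
[513.38451764 -36.56796982 196.41259752] [-3.14146371e+00  5.49566159e-04  7.14705668e-02] [ 1.11037319 -0.06354792 -2.54040773]
[ 2.74079350e+01 -2.20172863e+02  1.33264878e-02]
```

Emit:
{"method": "step_arm", "body": {"plan": [[[6,-40,0,0,-1],[11,-80,0,0,-1],[16,-120,0,0,-1],[21,-160,0,0,-1],[25,-195,0,0,-1],[27,-221,0,0,-1],[27,-221,0,0,-1],[27,-221,0,0,-1]]]}}

```text
t: 3.95
eef_pos: [523.1, 185.8, 196.0]
tcp_rot: [3.141, 0.001, 0.08]
ft_force: [-0.3, 0.3, -3.1]
opening: 0.46
grip_force: 30.0
```

Run:
```python
from h import *
s=env.state();print(s["eef_pos"],s["tcp_rot"],s["ft_force"])
im=env.read_camera("wrist");np.save("w2cal.npy",env.get_calibration("wrist"),allow_pickle=True)
si=env.read_camera("side")
cv2.imwrite("pics/w2raw.png",im);cv2.imwrite("pics/s2raw.png",si)
print(proj("side",np.array([525,185,100])))
a=cv2.resize(im[60:260,150:350],(600,600),interpolation=cv2.INTER_CUBIC)
cv2.imwrite("pics/w2.png",cv2.convertScaleAbs(a,alpha=1.4))
b=cv2.resize(si[170:370,180:340],(480,600),interpolation=cv2.INTER_CUBIC)
cv2.imwrite("pics/s2.png",cv2.convertScaleAbs(b,alpha=1.5))
```

```text
[523.09024804 185.83192852 195.99208765] [3.14123923e+00 1.22063868e-03 7.98570609e-02] [-0.32485463  0.34089329 -3.11091597]
[264.47015814 289.33798876]
```

View pics/w2.png

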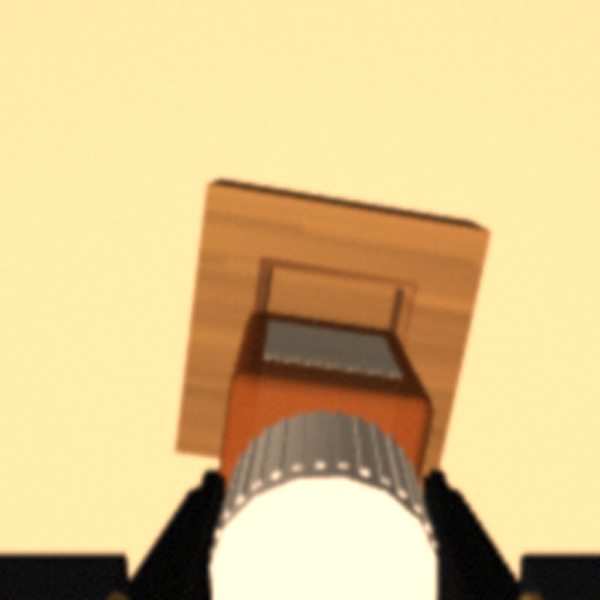

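View pics/s2.png

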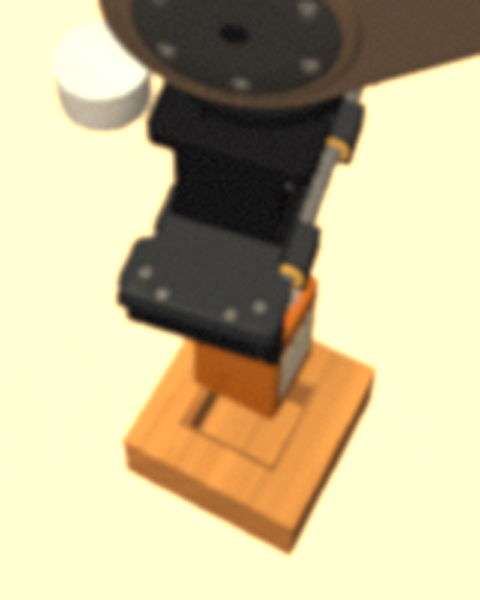

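Wrist crop: bottle's front bottom edge (258,315)–(397,332), shoulder edge (234,378)–(431,403); block back edge (211,182)–(489,230), left corner (178,452); pocket rim (262,260)–(414,284). The side crop shows the bottle hanging upright over the pocket.

Run:
```python
from h import *
cal=np.load("w2cal.npy",allow_pickle=True).item()
p=lambda u,v,z:at_z("wrist",(u+.5)/3-.5+150,(v+.5)/3-.5+60,z,cal)[:2]
ang=lambda a,b:np.degrees(np.arctan2(*(b-a)[1::-1]))
def edge(n,a,b,z,half):
    A,B=p(*a,z),p(*b,z);th=ang(A,B);m=(A+B)/2;t=(B-A)/np.linalg.norm(B-A)
    inn=np.array([t[1],-t[0]]) # right-hand of travel = towards robot
    print(n,"len %.1f ang %.2f mid"%(np.linalg.norm(B-A),th),m.round(1),"centre",(m+inn*half).round(1))
edge("bot bottom",(258,315),(397,332),99.5,25)
edge("bot shoulder",(234,378),(431,403),179.5,25)
edge("block",(211,182),(489,230),45,55)
edge("pocket",(262,260),(414,284),45,31)
print("left",ang(p(178,452,45),p(211,182,45)))
# side block corners, finer crop (scale 3, off 180,170)
q=lambda u,v,z:at_z("side",(u+.5)/3-.5+180,(v+.5)/3-.5+170,z)[:2]
print("side block: right,bottom,left",q(374,373,45),q(291,530,45),q(127,441,45),"ctr",(q(374,373,45)+q(127,441,45))/2)
print("side pocket floor/bottle bottom lower corner",q(276,416,99.5))
for c in ((258,315),(397,332)):print(p(*c,99.5))
print(env.state()["eef_pos"])
```

```text
bot bottom len 46.1 ang -92.63 mid [545.9 185. ] centre [520.9 186.1]
bot shoulder len 46.9 ang -93.07 mid [547.2 184.3] centre [522.3 185.6]
block len 107.4 ang -95.09 mid [580.2 178.5] centre [525.4 183.4]
pocket len 59.9 ang -94.49 mid [554.8 181.3] centre [523.9 183.7]
left -4.880634420479662
side block: right,bottom,left [466.77473653 139.63786852] [475.96470663 246.78304897] [581.83712858 236.56295346] ctr [524.30593255 188.10041099]
side pocket floor/bottle bottom lower corner [501.17026514 211.10938386]
[546.97474779 208.00558308]
[544.86425267 161.97382262]
[523.40968799 184.1562135  196.23514573]
```

Emit:
{"method": "step_arm", "body": {"plan": [[[2,1,25,2,-1],[2,1,45,2,-1],[2,1,50,2,-1],[2,1,54,2,-1],[2,1,57,2,-1],[2,1,60,2,-1],[2,1,62,2,-1],[2,1,62,2,-1]]]}}

```text
t: 4.72
eef_pos: [525.9, 183.7, 134.8]
tcp_rot: [3.142, -0.0, 0.042]
ft_force: [0.3, 0.3, -2.5]
opening: 0.461
grip_force: 30.0
```

Emit:
{"method": "step_arm", "body": {"plan": [[[0,0,5,0,-1],[0,0,10,0,-1],[0,0,15,0,-1],[0,0,19,0,-1],[0,0,22,0,-1],[0,0,24,0,-1],[0,0,24,0,-1]]]}}

```text
t: 5.3
eef_pos: [525.6, 183.8, 110.1]
tcp_rot: [3.141, 0.001, 0.042]
ft_force: [0.0, 0.1, -3.2]
opening: 0.461
grip_force: 30.0
```

Emit:
{"method": "step_arm", "body": {"plan": [[[0,0,2,0,-1],[0,0,3,0,-1],[0,0,4,0,-1],[0,0,4,0,-1],[0,0,4,0,-1]]]}}

```text
t: 5.72
eef_pos: [526.0, 184.0, 107.1]
tcp_rot: [-3.141, -0.001, 0.042]
ft_force: [-1.2, 2.2, 3.7]
opening: 0.461
grip_force: 30.0
```

Emit:
{"method": "step_arm", "body": {"plan": [[[0,0,0,0,-1],[0,0,0,0,-1],[0,0,2,0,-1],[0,0,4,0,-1],[0,0,6,0,-1],[0,0,8,0,-1],[0,0,8,0,-1],[0,0,8,0,-1]]]}}

```text
t: 6.38
eef_pos: [526.2, 184.1, 99.2]
tcp_rot: [-3.141, -0.001, 0.042]
ft_force: [-1.4, 3.9, 9.8]
opening: 0.457
grip_force: 30.0
```

Emit:
{"method": "step_arm", "body": {"plan": [[[0,0,1,0,-1],[0,0,1,0,-1],[0,0,1,-6,-1],[0,0,1,-12,-1],[0,0,1,-18,-1],[0,0,1,-24,-1],[0,0,1,-30,-1],[0,0,1,-30,-1]]]}}

```text
t: 7.05
eef_pos: [526.6, 183.8, 98.5]
tcp_rot: [3.14, -0.002, 0.573]
ft_force: [0.4, 0.5, 9.5]
opening: 0.458
grip_force: 30.0
```

Run:
```python
from h import *
s=env.state();print(s["moment"],s["ft_force"],s["tcp_rot"],s["eef_pos"])
```

```text
[0.09112725 0.0150545  0.03128982] [0.41084253 0.49490373 9.53276191] [ 3.14039143e+00 -2.15309260e-03  5.72619138e-01] [526.61161658 183.81183273  98.4874638 ]
```

Emit:
{"method": "step_arm", "body": {"plan": [[[0,0,0,-7,-1],[0,0,0,-14,-1],[0,0,0,-21,-1],[0,0,0,-28,-1],[0,0,0,-35,-1],[0,0,0,-42,-1],[0,0,0,-49,-1],[0,0,0,-56,-1]]]}}

```text
t: 7.72
eef_pos: [526.7, 183.8, 98.5]
tcp_rot: [3.139, -0.0, 1.549]
ft_force: [1.6, 0.7, 9.3]
opening: 0.464
grip_force: 30.0
```

Emit:
{"method": "step_arm", "body": {"plan": [[[0,0,0,-3,-1],[0,0,0,-3,-1],[0,0,0,-3,-1]]]}}

```text
t: 7.97
eef_pos: [526.7, 183.8, 98.5]
tcp_rot: [3.139, -0.0, 1.596]
ft_force: [0.3, 0.0, 10.4]
opening: 0.458
grip_force: 30.0
```

Run:
```python
from h import *
s=env.state();print(s["moment"],s["ft_force"],s["tcp_rot"],s["eef_pos"])
```

```text
[-0.01612956 -0.15065649  0.02883999] [3.13150861e-01 9.82669367e-03 1.03662643e+01] [ 3.13892881e+00 -6.45511845e-05  1.59611728e+00] [526.73046329 183.75501347  98.50190835]
```

Emit:
{"method": "step_arm", "body": {"plan": [[[0,0,-3,0,-1],[0,0,-7,0,-1],[0,0,-11,0,-1],[0,0,-15,0,-1],[0,0,-19,0,-1],[0,0,-23,0,-1],[0,0,-23,0,-1]]]}}

```text
t: 8.55
eef_pos: [525.8, 183.8, 121.1]
tcp_rot: [3.141, 0.0, 1.596]
ft_force: [0.4, 0.3, -0.4]
opening: 0.46
grip_force: 30.0
```

Force is about -0.4 N (the cap only), so the bottle is staying behind. Continuing up.

Emit:
{"method": "step_arm", "body": {"plan": [[[0,0,-8,0,-1],[0,0,-20,0,-1],[0,0,-35,0,-1],[0,0,-50,0,-1],[0,0,-60,0,-1],[0,0,-60,0,-1],[0,0,-60,0,-1],[0,0,-60,0,-1]]]}}

```text
t: 9.22
eef_pos: [525.4, 183.7, 179.9]
tcp_rot: [-3.141, 0.0, 1.596]
ft_force: [0.4, 0.6, -0.3]
opening: 0.46
grip_force: 30.0
```

Run:
```python
from h import *
a=env.read_camera("side")[170:370,180:340];b=env.read_camera("wrist")[60:260,150:350]
print(env.state()["ft_force"],env.state()["eef_pos"])
cv2.imwrite("pics/f.png",cv2.convertScaleAbs(np.hstack([cv2.resize(a,(360,450)),cv2.resize(b,(440,450))]),alpha=1.4))
```

```text
[ 0.17541489  0.16304185 -1.04759558] [525.40253936 183.71787806 179.74897134]
```

View pics/f.png

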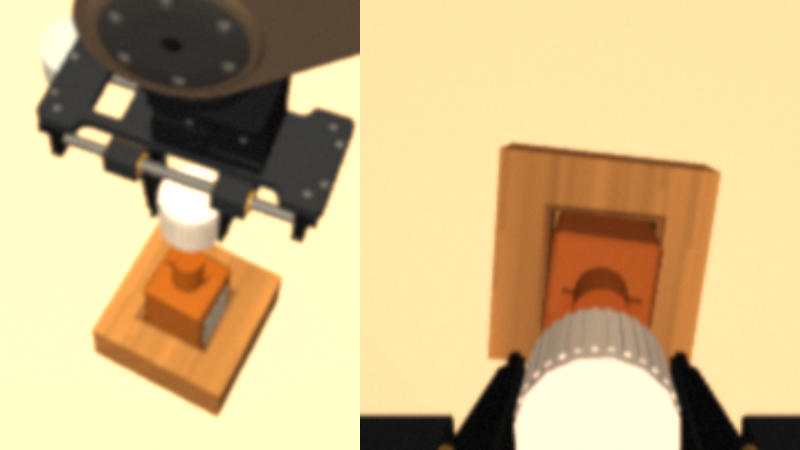

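The cap is held level at (190,215), with the bare-necked bottle standing in the pocket at (187,290). The rim is about 48 mm above the mouth, so I'm handing it in.

```bash
python3 -c "
from cell import env
print(env.job_done())"
```

```text
the job is handed in; nothing more can be done
None
```

The job is handed in: the bottle stands in the block's pocket and the cap is off, held level about 48 mm above the mouth. The hand-in returned no verdict.

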